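Stow the figure tray in its case

TASK

Stand the maple pawn upright on the bare round black base that lies in one bay of the pulled-out figure tray, let go of it, then push the tray into the aluminium case until it is fully home against the back stop. Its buffers push back, so hold it pressed there until the sprung plunger on the case's right wall, as seen from the robot, has dropped fully into the tray's notch and keeps the tray shut by itself, then let go. The other pieces on the tray must stay standing, and the rest of the things on the platform are to be left where they are.

Things in the scene. Friction and masses are not known exactly. Their poses are not given: they have to be found in the camera images.
- cases: Two stacked aluminium cases, fixed as one, 260 deep (x) x 320 wide (y). Origin: centre of the underside, +x to the back (away from the robot). Lower case: closed block. Upper: no lid, open front (edge at x = -130), floor top z = 108, walls 6 thick, top z = 174. Its dropped front flap lies level with the floor, 300 wide, x = -130 to -240. The tray slides along x on floor and flap, 1.5 side play.
- stop_face (a point): Centre of the face of the fixed rubber back stop in the upper case, at (104, 0, 122) in the frame of the cases. The tray is home when its back touches it. Beside it, at y = +100 and -100, two sprung buffers stand 14 mm proud; they push the tray back with 5 to 8 N in all, so pressing it home takes about 10 to 12 N.
- tray: Plywood figure tray with grey lining, 230 deep (x) x 305 wide (y), 0.5 kg plus load, loose, slides easily. Origin: centre of underside, axes as the cases'. Floor top z = 8, front plate top z = 33, side rails 12 thick, top z = 30. Two dividers (top z = 20) make three bays 91 wide, centred on y = 95, 0, -95, holding column, shrub and base in any order. It starts pulled out 50 to 85 mm.
- tray_front (a point): Centre of the outer (robot-side) face of the tray's plain flat front plate, z = 3 to 33, which one pushes on; (-115, 0, 18) in the tray's frame. When the tray is home this face is about level with the case's open front edge (4 mm inside it).
- tray_back (a point): Centre of the outer face of the tray's rear plate, (115, 0, 13.5) in the tray's frame; it meets stop_face when the tray is home.
- plunger (a joint): How far (m) the sprung plunger on the right wall has dropped: 0.001 with its 10 mm cone nose riding on the tray's right rail, 0.010 fully down in the rail's notch. Damped 4 N spring: with the tray held within 3 mm of the stop it takes about 2 s. Let go early, the buffers push nose and tray out again or leave it half caught; once down, the released tray comes back 3.5 mm and bears on the nose.
- plunger_knob (a point): Centre of the top of the plunger's black knob (21 mm across), above the right wall of the upper case, 110 mm behind its front edge; 195 mm above the platform while the nose rides on the rail, 185 mm when it is down.
- pawn: Maple chess pawn with a ball head, 63 mm high, loose, 35 g. Origin: centre of its underside, z up. Foot 34 mm across; collar (z = 36 to 39) and ball head (centre z = 51) both 24 mm across: take it there from above. It stands on the platform, left or right of the cases, in the place where on the other side the rook stands.
- base: Bare round base of black plastic, 52 mm across, 6 mm thick, loose, flat on the floor of one bay of the tray. Origin: centre of its underside. The pawn is to stand on it.
- column: Ruined fluted column of black resin, 46 mm square foot, about 80 mm high, loose, standing in one bay of the tray. Origin: centre of its underside.
- shrub: Green plastic shrub cluster on a round foot, 48 mm across, 58 mm high, loose, standing in one bay of the tray. Origin: centre of its underside.
- rook: Maple chess rook with a battlemented flat top, 58 mm high, foot 36 mm across, loose bystander on the platform. Origin: centre of its underside.
- glue: White glue bottle, 36 mm across, 100 mm high, loose bystander on the platform. Origin: centre of its underside.
- paint_a: Small paint jar, 34 mm across, 45 mm high, in the acrylic tray, loose bystander. Origin: centre of its underside.
- paint_b: Small paint jar like the other, loose bystander. Origin: centre of its underside.
- acrylic_tray: Clear acrylic tray, 170 x 220 x 30 mm, 0.5 kg, loose bystander on the platform to the left of the cases, with the two jars in it. Origin: centre of its underside.
There are look-alikes about, which are no part of the job. Leave any purple look-alike of the pawn alone. Several things have the shape of the base; the one meant has the colours described above.

How it is judged:
On the way, in this order (a step that is already met when the one before it is completed fails the run):
1. the pawn stands upright on the round base and is let go, the tray still pulled out (horizontal distance between pawn and base below 0.01 m and angle between pawn's own z axis and vertical below 0.12 rad and z of pawn in the frame of base between 0.003 and 0.009 m and contact force between pawn and the arm below 0.05 N and x of tray_back in the frame of stop_face below -0.03 m), for 0.2 s.
2. the tray is pushed home to within 6 mm of the back stop, against its buffers (x of tray_back in the frame of stop_face above -0.006 m), for 0.2 s.
3. the plunger drops into the notch (more than 8 mm) with the tray still home (x of tray_back in the frame of stop_face above -0.006 m and value of joint plunger above 0.008 m), for 0.2 s.
At the end, for the whole second after the job is handed in: Tray latched: its back within 6 mm of the back stop and the plunger down more than 8 mm; pawn upright (within 7 degrees) on the round base, centre within 10 mm of its centre; column and shrub standing (within 11 degrees) on the tray floor; all at rest, robot clear (all of step 3 and horizontal distance between pawn and base below 0.01 m and angle between pawn's own z axis and vertical below 0.12 rad and z of pawn in the frame of base between 0.003 and 0.009 m and angle between each of column, shrub's own z axis and vertical below 0.2 rad and z of column in the frame of tray between 0.004 and 0.013 m and z of shrub in the frame of tray between 0.004 and 0.013 m and linear speed of each of tray, pawn, column, shrub below 0.02 m/s); the robot touches nothing.
It fails at once if the column or the shrub falls over (tilts more than 30 degrees) (angle between any of column, shrub's own z axis and vertical above 0.52 rad).
It fails at once if a bystander on the platform is moved more than 25 mm or knocked over (distance of any of rook, glue, paint_a, paint_b, acrylic_tray from where it was at the start of the episode above 0.025 m or angle between any of rook, glue, paint_a, paint_b's own z axis and vertical above 0.5 rad).
It also fails if it takes over 64 s, if anything falls off the work surface, if the arm or the gripper's body presses on something with over 40 N, if the wrist force passes 120 N, or if a joint passes its speed limit or range.

ROBOT

A 6-joint arm with a two-finger parallel gripper is mounted at the origin on the work surface. World frame = base frame: x ahead of the robot, y to its left, z up, the work surface at z = 0. Lengths are in m, angles in rad, forces in N, time in s.
With the tool pointing down it reaches from about 0.375 to 0.975 m from the base axis. Payload 3.8 kg.
Tool frame: the origin (TCP) lies at the very end of the fingers, on their centre line; the grasp point (between the pads) lies 19 mm behind it; z points along the fingers, y is the direction in which the jaws open and shut (so a half turn about z gives the same grasp; the last joint's range is limited). The gripper opens to 85 mm and grips with 20 to 120 N. Pads are 22 mm wide; open, the fingers measure 114 mm over their backs; the gripper's body (76 mm by 85 mm) begins 54 mm behind the grasp point. The pads swing forward as they close: fully open they stand 13 mm farther back than shut.
Start: joints at [1.172, 0.264, 1.604, -0, 1.274, -0.037], TCP at [0.239, 0.631, 0.231] pointing down, gripper open.
Joint ranges: [-2.63, 2.63], [-0.94, 2.18], [0.31, 2.57], [-1.31, 4.45], [0, 2.66], [-2.55, 2.55]. Speed limits (rad/s): [2.57, 2.57, 3.14, 3.14, 3.14, 3.14].

INTERFACE

Orientations are given as a rotation vector (axis times angle).
In Python, from workcell import status, read_camera, camera_info, order gives the robot as it stands.
- The arm moves only by the tool move_arm, never from a script. Its argument "deltas" is a list of rows, each a list of 3 entries, a list of its own where there are three numbers: the turn, a rotation vector about the world's x, y, z as a fraction of full scale, then the shift along the world's x, y, z as a fraction of full scale, then the closure, from -1 (fully open) to 1 (shut), so that 0 is half open. A call has 1 to 20 rows; each row is the pose to reach, as a shift and turn from the pose commanded when the call began; what a row does not reach only later rows make up. Full scale, the value 1, is 0.1 m for a shift and pi/2 rad for a turn. A row lasts 1/8 s, in which the tool goes at most 62.5 mm and 10.7 degrees, less where a joint would pass 70% of its speed; a pose out of reach is approached as far as the arm can. A call with a number of a shift or a turn outside -1 to 1 is refused whole. A call with a gripper value outside its range is refused whole. The fingers move at their own pace and stop on an object; "grip_force" is the grip in N (left out, the last holds). Time passes only in rows, so rows that repeat a pose let the fingers close. It gives the time, the measured TCP pose, the force and the opening at its end, in the units of the state.
- status.read_state(): the state, without advancing time (a new reading comes with each control period).
- read_camera(name): name is "side" or "top"; returns (picture, depth): 384x512x3 uint8, red, green, blue; 384x512 float32, m along the optical axis (not along the pixel's ray), 0 where there is no reading.
- camera_info(name): a dict with "K" (3x3 intrinsics, pixels), "D" ([k1, k2, p1, p2, k3] as OpenCV has them; the pictures are not rectified), "R" (3x3) and "t" (3): a world point X has camera coordinates R X + t. Camera axes: x right, y down, z forward; pixel columns grow to the right and rows downward; lengths in m; the calibration is good to about 2 mm. A picture is of the moment at which its call begins. camera_info takes no time and is no camera call.
- order.finish_job(): hands the job in, once; it reports no verdict.
The state is a dict: "time": time; "q": joint angles; "joint_vel": joint speeds; "joint_torque": joint torques, N m; "tool_pos": TCP position; "tcp_rot": TCP orientation; "wrist_force": force on the tool from outside, world axes, zero at the start; "torque": the same for the moment, N m; "width": opening from 0.0 (shut) to 1.0 (fully open).
Only numpy, scipy, OpenCV 4.12 (cv2) and the standard library are available. Lean on these libraries where they do the work, as an engineer would, in place of code of your own. Each camera call takes 0.05 s, during which the arm holds its last target. There are 200 camera calls.

## Working session

There is one attempt and no reset: what is moved stays moved. The work goes in short steps, Python scripts to look and compute and a tool call to move; the robot and the scene stay as the last step left them, time stands still between calls to the robot, and variables do not carry over. Pictures are saved under pics/ and viewed, about 8 in all and at most 12, crops included, and the job is handed in when it is done.

Besides the shell and the picture viewer there is one more tool, called after "Call:" by a JSON object that holds its "op" and its "data", one argument or row to a line. move_arm: Moves the arm, as the interface text tells. Its arguments: {"type":"object","properties":{"deltas":{"type":"array","items":{"type":"array"}},"grip_force":{"type":"number"}},"required":["deltas"]}

```bash
mkdir -p pics; cat > h.py <<'E'
import numpy as np, cv2
from workcell import status, read_camera, camera_info, order
def grab(n,tag):
    im,d=read_camera(n); np.savez(f'pics/{tag}.npz',im=im,d=d); cv2.imwrite(f'pics/{tag}.png',cv2.resize(im[:,:,::-1],None,fx=1.5,fy=1.5)); return im,d
def rays(n,uv):
    c=camera_info(n); p=cv2.undistortPoints(np.array(uv,float).reshape(-1,1,2),np.array(c['K']),np.array(c['D'])).reshape(-1,2)
    R=np.array(c['R']);t=np.array(c['t']); return -R.T@t, np.c_[p,np.ones(len(p))]@R
def plane(n,uv,z):
    o,r=rays(n,uv); return o+r*((z-o[2])/r[:,2])[:,None]
def pts(n,d):  # xyz image
    v,u=np.mgrid[:384,:512]; o,r=rays(n,np.c_[u.ravel(),v.ravel()])
    P=(o+r*d.reshape(-1,1)).reshape(384,512,3); P[d==0]=np.nan; return P
E
python3 - <<'E'
from h import *
for n in('top','side'):
    grab(n,n+'0'); c=camera_info(n); print(n,rays(n,[[256,192]]))
s=status.read_state(); print(s)
E
```

```text
top (array([ 0.49755186, -0.00944374,  1.30824557]), array([[ 0.04556005,  0.01407092, -0.99891006]]))
side (array([ 0.43611063, -0.7909884 ,  0.93802943]), array([[ 0.15067797,  0.69773685, -0.70066196]]))
{'time': 0.1, 'q': array([ 1.17209757e+00,  2.64702839e-01,  1.60524926e+00,  1.30589644e-05,
        1.27370174e+00, -3.68881686e-02]), 'joint_vel': array([-0.00082252,  0.0001819 , -0.00379349,  0.00120385, -0.00030898,
        0.00205664]), 'joint_torque': array([-4.42935630e-05, -5.16710401e+01, -3.68587732e+01, -1.28646907e-04,
        6.33231612e-03, -9.78740417e-06]), 'tool_pos': array([0.23866001, 0.63068837, 0.23006328]), 'tcp_rot': array([-0.56515919, -3.08987294,  0.00315653]), 'wrist_force': array([0.27181818, 0.67305639, 0.17211616]), 'torque': array([ 0.03375298, -0.0192161 , -0.0374791 ]), 'width': 1.0010759937678582}
```

View pics/top0.png

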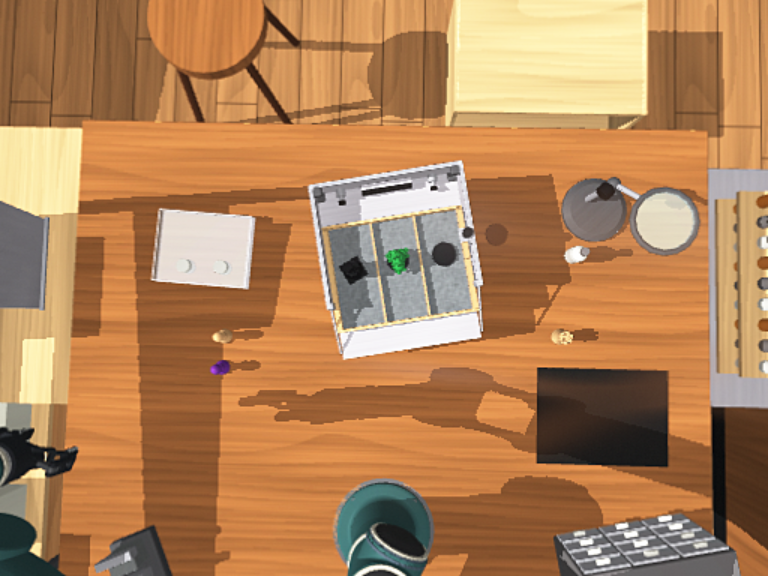

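View pics/side0.png

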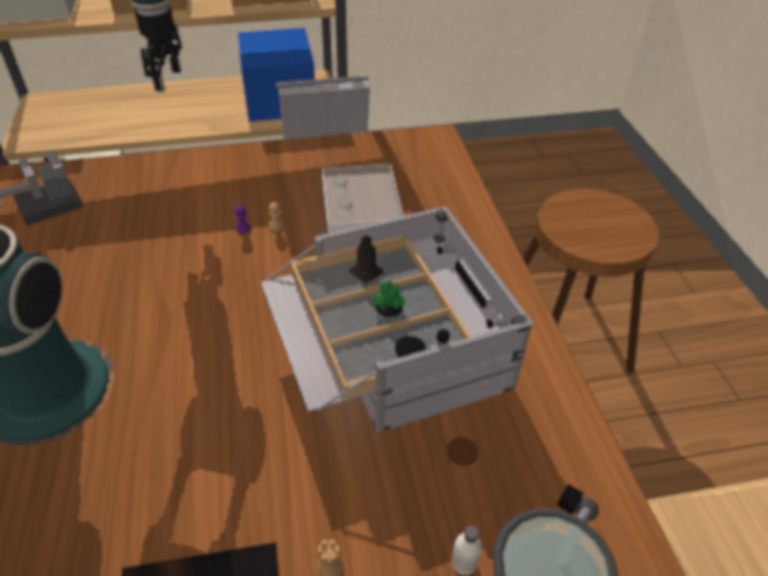

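Top view (×1.5 px): the pawn candidates are the maple one with a ball head (222,337), the purple look-alike (220,367) and the crenellated maple rook (562,337). The base candidates are the black disc in the right bay (444,253), a brown disc on the table (496,234) and a grey disc (595,210). The maple ball-head piece and the black disc in the bay fit the description. Next I measure them and confirm in a crop.

```bash
python3 - <<'E'
from h import *
a=np.load('pics/top0.npz'); im,d=a['im'],a['d']; P=pts('top',d)
b=np.load('pics/side0.npz'); ims=b['im']
hsv=cv2.cvtColor(im,cv2.COLOR_RGB2HSV)
def at(u,v): return np.round(P[v,u],4)
Z=P[:,:,2]
# object above the table near pawn
def blob(name,m):
    n,l,s,c=cv2.connectedComponentsWithStats(m.astype(np.uint8))
    for i in range(1,n):
        if s[i,4]>25: print(name,s[i],np.round(c[i],1),np.round(np.nanmedian(P[l==i],0),4),'zmax',np.round(np.nanmax(Z[l==i]),4))
box=np.zeros(Z.shape,bool); box[210:255,120:180]=1
blob('pawn/purple z>.03',box&(Z>.02))
blob('head z>.045',box&(Z>.042))
box[:]=0; box[130:200,210:325]=1
dark=(hsv[...,2]<70)&box
blob('dark',dark)
blob('green',(hsv[...,1]>120)&(hsv[...,0]>40)&(hsv[...,0]<80)&box)
# wall tops, tray wood
big=np.zeros(Z.shape,bool); big[95:245,195:330]=1
for lo,hi in((.165,.185),(.13,.15),(.100,.113)):
    m=big&(Z>lo)&(Z<hi); q=P[m]; r=cv2.minAreaRect(q[:,:2].astype(np.float32)*1000); print(lo,hi,m.sum(),r,np.median(q[:,2]))
for u,v in((297,169),(290,205),(250,230),(148,225)): print(u,v,at(u,v))
c1=cv2.resize(im[130:215,200:330],None,fx=5,fy=5,interpolation=cv2.INTER_CUBIC)
c2=cv2.resize(ims[125:165,145:210],None,fx=5,fy=5,interpolation=cv2.INTER_CUBIC)
o=np.zeros((600,700,3),np.uint8); o[:425,:650]=c1; o[425:600,:325]=c2[:175]
c3=cv2.resize(im[212:255,130:170],None,fx=4,fy=4); o[428:600,400:560]=c3
cv2.imwrite('pics/crop.png',o[:,:,::-1])
E
```

```text
pawn/purple z>.03 [142 221   9   7  49] [146.1 224. ] [0.4384 0.3783 0.0564] zmax 0.0655
pawn/purple z>.03 [141 242   9   8  51] [144.6 245.5] [0.365  0.3812 0.0572] zmax 0.0644
head z>.045 [142 221   8   7  41] [145.4 224.1] [0.4385 0.3792 0.0577] zmax 0.0655
head z>.045 [141 243   7   7  40] [143.8 245.8] [0.365  0.3814 0.0584] zmax 0.0644
dark [309 152   6   6  27] [311.3 154.4] [ 0.6669 -0.1578  0.1932] zmax 0.1967
dark [288 162  16  15 195] [295.6 169.1] [ 0.6285 -0.1195  0.1214] zmax 0.1294
dark [226 171  19  19 208] [235.1 179.7] [0.5864 0.0722 0.1402] zmax 0.1978
green [257 165  16  18 167] [264.9 172.7] [ 0.612  -0.0202  0.1556] zmax 0.1803
0.165 0.185 1000 ((661.134521484375, -12.69244384765625), (263.5945739746094, 323.986083984375), 10.419557571411133) 0.17286619811518555
0.13 0.15 1260 ((628.5269165039062, -19.870208740234375), (317.0227355957031, 312.56512451171875), 9.882918357849121) 0.13692234081011512
0.1 0.113 4070 ((603.7295532226562, -22.374969482421875), (365.2679138183594, 309.4835205078125), 10.163769721984863) 0.10779215226319205
297 169 [ 0.6288 -0.1233  0.119 ]
290 205 [ 0.5124 -0.1029  0.1162]
250 230 [0.429  0.0242 0.1082]
148 225 [0.4351 0.3717 0.0547]
```

View pics/crop.png

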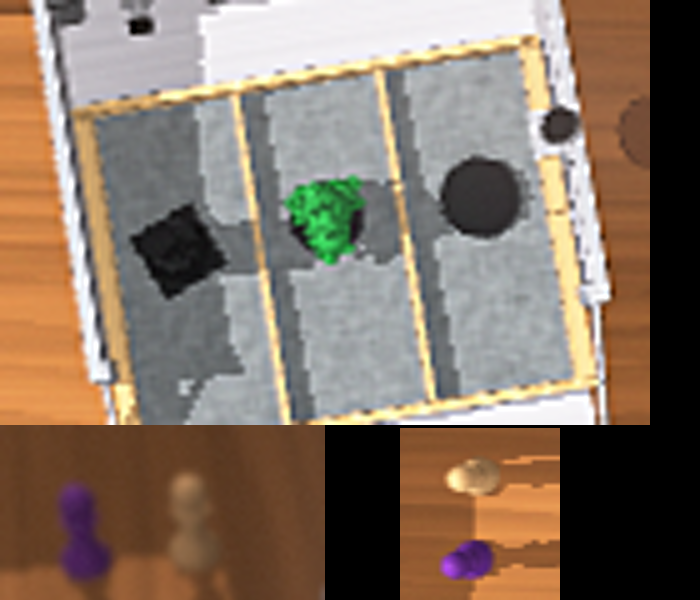

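The crop confirms both: a cream ball-head pawn next to the purple one, and a flat black disc in the right bay at crop (480,197), with the shrub in the middle bay and the column in the left. Next I refine the poses.

```bash
python3 - <<'E'
from h import *
a=np.load('pics/top0.npz'); im,d=a['im'],a['d']; P=pts('top',d); Z=P[:,:,2]
hsv=cv2.cvtColor(im,cv2.COLOR_RGB2HSV)
b=np.load('pics/side0.npz'); ims,ds=b['im'],b['d']; Ps=pts('side',ds); hs=cv2.cvtColor(ims,cv2.COLOR_RGB2HSV)
yaw=np.radians(10.2); ex=np.array([np.cos(yaw),np.sin(yaw)]); ey=np.array([-ex[1],ex[0]]); C=np.array([.6611,-.0127])
def case(p): p=np.asarray(p)[...,:2]-C; return np.round(np.stack([p@ex,p@ey],-1)*1000,1)
# base
box=np.zeros(Z.shape,bool); box[155:185,282:308]=1
m=(box&(hsv[...,2]<70)).astype(np.uint8); n,l,s,c=cv2.connectedComponentsWithStats(m); i=1+s[1:,4].argmax()
B=plane('top',[c[i]],.1215)[0]; ct=cv2.findContours((l==i).astype(np.uint8),0,1)[0][0].reshape(-1,2); w=plane('top',ct,.1215)
print('base',B,case(B),'ext',np.ptp(w,0),s[i])
# base in side
mb=np.zeros(Z.shape,np.uint8); mb[215:245,255:290]=(hs[215:245,255:290,2]<60)
n,l,s,c=cv2.connectedComponentsWithStats(mb); i=1+s[1:,4].argmax(); print('base side',plane('side',[c[i]],.1215)[0],s[i])
# pawn: points
for n,PP,ROI in(('top',P,(212,235,130,165)),('side',Ps,(128,162,170,195))):
    r=np.zeros(Z.shape,bool); r[ROI[0]:ROI[1],ROI[2]:ROI[3]]=1
    q=PP[r&(PP[...,2]>.04)&(PP[...,2]<.075)]; k=q[q[:,2]>.053]
    print(n,len(q),q.mean(0),'upper',k.mean(0),np.ptp(q,0))
    # sphere fit r=12
    from scipy.optimize import least_squares
    f=least_squares(lambda x:np.linalg.norm(q-x,axis=1)-.012,q.mean(0)-[0,0,.01],loss='soft_l1',f_scale=.001); print(' sphere',f.x,np.abs(f.fun).mean())
# front plate of tray
for nm,HS,PP in(('top',hsv,P),('side',hs,Ps)):
    wood=(HS[...,1]>70)&(HS[...,0]>8)&(HS[...,0]<28)
    q=PP[wood&(PP[...,2]>.128)&(PP[...,2]<.15)]; cq=case(q)
    k=(abs(cq[:,0]+225)<60)&(abs(cq[:,1])<140); cf=cq[k]
    for y0 in range(-130,140,52):
        kk=abs(cf[:,1]-y0)<26; 
        if kk.sum(): x=cf[kk,0]; print(nm,y0,kk.sum(),np.percentile(x,[0,10,50]))
# walls: per-wall top extents
m=(Z>.168)&(Z<.18); m[:95]=0;m[245:]=0;m[:,:195]=0;m[:,330:]=0; cq=case(P[m]); print('wall ext',cq.min(0),cq.max(0))
for sg in(1,-1):
    k=(cq[:,1]*sg>145)&(abs(cq[:,0])<115); pf=np.polyfit(cq[k,0],cq[k,1],1); print(sg,pf,np.median(cq[k],0),k.sum())
E
```

```text
base [ 0.62822822 -0.11852165  0.1215    ] [-51.1 -98.3] ext [0.04569844 0.04837644 0.        ] [288 162  16  15 195]
base side [ 0.6248866  -0.11494434  0.1215    ] [264 224  20  14 191]
top 42 [0.43811997 0.37972639 0.05639728] upper [0.43722391 0.38026281 0.05897398] [0.0206747  0.02181641 0.02457626]
 sphere [0.43694309 0.38163052 0.05054569] 0.0013024776725122176
side 41 [0.43482158 0.37647292 0.05363566] upper [0.43479892 0.37776366 0.05734012] [0.02067329 0.01981838 0.02048755]
 sphere [0.43506383 0.38292995 0.04934067] 0.0016915755842730215
top -130 17 [-181.4  -180.52 -178.9 ]
top -78 17 [-181.7 -181.1 -179.8]
top -26 19 [-181.9  -180.94 -179.5 ]
top 26 19 [-181.7  -180.92 -179.8 ]
top 78 17 [-182.1  -181.68 -180.2 ]
top 130 13 [-181.1  -180.68 -177.8 ]
side -130 44 [-184.1  -183.77 -181.45]
side -78 62 [-184.7  -184.29 -182.5 ]
side -26 53 [-184.7  -184.38 -182.6 ]
side 26 49 [-185.   -184.42 -182.5 ]
side 78 45 [-185.5 -184.7 -182.8]
side 130 32 [-185.  -184.6 -182.4]
wall ext [-132.3 -161.9] [131.8 162.2]
1 [-4.02139758e-03  1.56995286e+02] [  6.2 157.1] 223
-1 [ 8.9630692e-03 -1.5669968e+02] [   4.65 -156.9 ] 226
```

Call:
{"op": "move_arm", "data": {
  "deltas": [
    [[0,0,0],[0.33,-0.42,0],-1],
    [[0,0,0],[0.66,-0.83,0],-1],
    [[0,0,0],[0.66,-0.83,0],-1]
  ],
  "grip_force": 30
}}

```text
time: 0.48
tool_pos: [0.3067, 0.5455, 0.2307]
tcp_rot: [0.571, 3.089, -0.003]
wrist_force: [-0.5, 0.4, -0.1]
width: 1.0
```

Call:
{"op": "move_arm", "data": {
  "deltas": [
    [[0,0,0],[0.33,-0.42,0],-1],
    [[0,0,0],[0.66,-0.83,0],-1],
    [[0,0,0],[0.66,-0.83,0],-1]
  ]
}}

```text
time: 0.85
tool_pos: [0.3723, 0.4634, 0.2309]
tcp_rot: [0.571, 3.089, -0.001]
wrist_force: [-0.2, 0.7, -0.4]
width: 0.997
```

Call:
{"op": "move_arm", "data": {
  "deltas": [
    [[0,0,0],[0.33,-0.42,-0.5],-1],
    [[0,0,0],[0.65,-0.83,-1],-1],
    [[0,0,0],[0.65,-0.83,-1],-1],
    [[0,0,0],[0.65,-0.83,-1],-1]
  ]
}}

```text
time: 1.35
tool_pos: [0.4352, 0.3823, 0.1301]
tcp_rot: [-0.567, -3.088, 0.002]
wrist_force: [0.0, 0.5, 0.5]
width: 1.001
```

Call:
{"op": "move_arm", "data": {
  "deltas": [
    [[0,0,0],[0,0,-0.4],-1],
    [[0,0,0],[0,0,-0.7],-1],
    [[0,0,0],[0,0,-0.9],-1],
    [[0,0,0],[0,0,-1],-1],
    [[0,0,0],[0,0,-1],-1]
  ]
}}

```text
time: 1.98
tool_pos: [0.4359, 0.383, 0.0315]
tcp_rot: [0.564, 3.09, 0.0]
wrist_force: [-0.0, -1.4, 0.5]
width: 1.004
```

Call:
{"op": "move_arm", "data": {
  "deltas": [
    [[0,0,0],[0,0,-0.04],-1],
    [[0,0,0],[0,0,-0.04],0],
    [[0,0,0],[0,0,-0.04],0.3],
    [[0,0,0],[0,0,-0.04],0.6],
    [[0,0,0],[0,0,-0.04],1],
    [[0,0,0],[0,0,-0.04],1],
    [[0,0,0],[0,0,-0.04],1],
    [[0,0,0],[0,0,-0.04],1],
    [[0,0,0],[0,0,-0.04],1]
  ]
}}

```text
time: 3.1
tool_pos: [0.4361, 0.3825, 0.0275]
tcp_rot: [0.565, 3.09, 0.001]
wrist_force: [-0.9, -0.5, 2.4]
width: 0.26
```

```bash
python3 - <<'E'
from h import *
im,_=grab('top','top1'); im2,_=grab('side','side1')
o=np.hstack([cv2.resize(im[190:270,100:200],(400,320)),cv2.resize(im2[110:190,140:240],(400,320))]);cv2.imwrite('pics/g1.png',o[:,:,::-1])
E
```

```text
(no output)
```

View pics/g1.png

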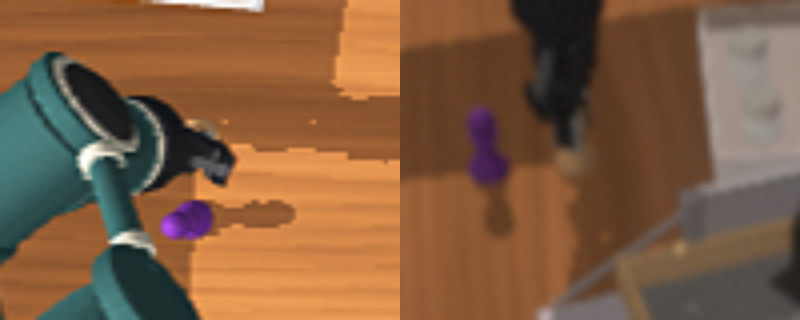

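The picture shows the fingers around the maple piece (left panel ~(210,160), right panel ~(570,150)), with the purple pawn untouched. The opening of about 22 mm fits the 24 mm head. Lifting and carrying.

Call:
{"op": "move_arm", "data": {
  "deltas": [
    [[0,0,0],[0,0,0.2],1],
    [[0,0,0],[0,0,0.5],1],
    [[0,0,0],[0,0,0.8],1],
    [[0,0,0],[0,0,1],1]
  ]
}}

```text
time: 3.7
tool_pos: [0.4365, 0.3828, 0.1298]
tcp_rot: [0.565, 3.089, 0.003]
wrist_force: [-0.0, -0.2, -0.3]
width: 0.26
```

Call:
{"op": "move_arm", "data": {
  "deltas": [
    [[0,0,-0.1],[0.1,-0.2,0.3],1],
    [[0,0,-0.2],[0.2,-0.5,0.6],1],
    [[0,0,-0.3],[0.3,-0.8,0.9],1],
    [[0,0,-0.33],[0.4,-1,1],1]
  ]
}}

```text
time: 4.2
tool_pos: [0.477, 0.2816, 0.2303]
tcp_rot: [1.341, 2.838, 0.004]
wrist_force: [0.6, -0.3, -0.5]
width: 0.257
```

Call:
{"op": "move_arm", "data": {
  "deltas": [
    [[0,0,-0.1],[0.1,-0.3,0.1],1],
    [[0,0,-0.2],[0.2,-0.6,0.25],1],
    [[0,0,-0.3],[0.3,-0.9,0.35],1],
    [[0,0,-0.33],[0.4,-1,0.35],1]
  ]
}}

```text
time: 4.7
tool_pos: [0.5166, 0.1811, 0.2637]
tcp_rot: [2.025, 2.4, 0.002]
wrist_force: [0.5, -0.0, -1.4]
width: 0.26
```

Call:
{"op": "move_arm", "data": {
  "deltas": [
    [[0,0,0],[0.1,-0.3,0],1],
    [[0,0,0],[0.2,-0.6,0],1],
    [[0,0,0],[0.3,-0.9,0],1],
    [[0,0,0],[0.4,-1,0],1]
  ]
}}

```text
time: 5.2
tool_pos: [0.556, 0.0814, 0.2617]
tcp_rot: [-2.022, -2.403, 0.001]
wrist_force: [-0.2, 1.5, -0.4]
width: 0.26
```

Call:
{"op": "move_arm", "data": {
  "deltas": [
    [[0,0,0],[0.1,-0.3,0],1],
    [[0,0,0],[0.2,-0.6,0],1],
    [[0,0,0],[0.3,-0.9,0],1],
    [[0,0,0],[0.4,-1,0],1]
  ]
}}

```text
time: 5.7
tool_pos: [0.5964, -0.0182, 0.2618]
tcp_rot: [-2.022, -2.403, 0.0]
wrist_force: [0.4, 1.0, -0.3]
width: 0.252
```

Call:
{"op": "move_arm", "data": {
  "deltas": [
    [[0,0,0],[0.1,-0.3,0],1],
    [[0,0,0],[0.2,-0.7,0],1],
    [[0,0,0],[0.3,-1,0],1],
    [[0,0,0],[0.3,-1,0],1],
    [[0,0,0],[0.3,-1,0],1]
  ]
}}

```text
time: 6.32
tool_pos: [0.626, -0.1165, 0.2618]
tcp_rot: [-2.021, -2.404, -0.001]
wrist_force: [-0.7, 0.8, -0.7]
width: 0.257
```

```bash
python3 - <<'E'
from h import *
s=status.read_state(); print(s['tool_pos'],s['tcp_rot'],s['width'],s['q'])
im,_=grab('top','top2'); im2,d=grab('side','side2')
c=camera_info('side'); 
o=np.hstack([cv2.resize(im[120:220,220:320],(400,400)),cv2.resize(im2[140:240,220:320],(400,400))]);cv2.imwrite('pics/g2.png',o[:,:,::-1])
E
```

```text
[ 0.62603548 -0.11646465  0.26182384] [-2.02050435e+00 -2.40384598e+00 -6.95089032e-04] 0.25746651152930233 [-2.23606801e-01  1.76055054e-01  1.65373599e+00  1.06191291e-03
  1.31282921e+00 -3.96733747e-01]
```

View pics/g2.png

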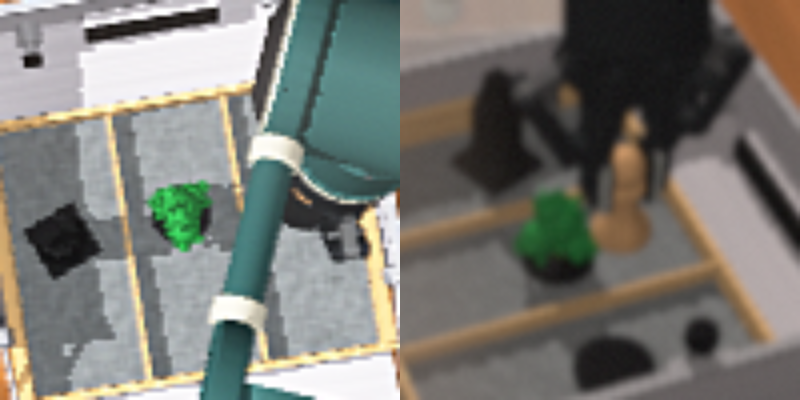

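```bash
python3 - <<'E'
from h import *
a=np.load('pics/side2.npz'); im,d=a['im'],a['d']; P=pts('side',d); hs=cv2.cvtColor(im,cv2.COLOR_RGB2HSV)
m=np.zeros(d.shape,bool); m[165:205,265:286]=1
m&=(P[...,2]>.22)&(hs[...,1]>70)&(hs[...,2]>70)
v,u=np.nonzero(m)
for r in np.unique(v):
    k=u[v==r]; q=P[r,k]; print(r,k.min(),k.max(),np.round(np.median(q,0),4))
E
```

```text
168 276 277 [ 0.6202 -0.1327  0.3395]
169 276 276 [ 0.6183 -0.1361  0.34  ]
170 280 280 [ 0.6369 -0.1023  0.3048]
171 280 281 [ 0.6371 -0.1063  0.3054]
172 281 281 [ 0.6378 -0.1083  0.3042]
173 280 281 [ 0.6371 -0.1075  0.3006]
174 279 280 [ 0.6355 -0.1058  0.2965]
175 279 279 [ 0.6351 -0.1037  0.2916]
176 273 279 [ 0.6249 -0.1169  0.3021]
177 273 279 [ 0.6251 -0.1126  0.2955]
178 273 280 [ 0.6266 -0.1155  0.2949]
179 273 280 [ 0.6257 -0.1185  0.2948]
180 272 281 [ 0.6253 -0.1218  0.2943]
181 273 281 [ 0.626  -0.1232  0.2926]
182 273 281 [ 0.6261 -0.1237  0.2905]
183 273 280 [ 0.6242 -0.1253  0.2886]
184 273 280 [ 0.6244 -0.1266  0.2875]
185 273 280 [ 0.6241 -0.1271  0.2855]
186 273 281 [ 0.6259 -0.1265  0.2813]
187 265 281 [ 0.6247 -0.1258  0.2777]
188 265 280 [ 0.6233 -0.1245  0.2733]
189 273 280 [ 0.6254 -0.1261  0.2716]
190 273 278 [ 0.6228 -0.1263  0.2691]
191 273 278 [ 0.6237 -0.1229  0.2621]
192 273 279 [ 0.6249 -0.1227  0.26  ]
193 269 280 [ 0.6221 -0.1238  0.2574]
194 269 281 [ 0.6222 -0.1213  0.2523]
195 268 281 [ 0.6221 -0.1223  0.2496]
196 268 282 [ 0.6235 -0.1222  0.2464]
197 268 282 [ 0.623  -0.1255  0.2452]
198 268 282 [ 0.6232 -0.1262  0.2439]
199 268 281 [ 0.6217 -0.1285  0.2433]
200 269 281 [ 0.6214 -0.1283  0.2404]
201 269 280 [ 0.6214 -0.1306  0.2391]
202 271 279 [ 0.6229 -0.1317  0.2368]
```

Call:
{"op": "move_arm", "data": {
  "deltas": [
    [[0,0,0],[0,0,-0.3],1],
    [[0,0,0],[0,0,-0.6],1],
    [[0,0,0],[0,0,-0.85],1],
    [[0,0,0],[0,0,-1],1],
    [[0,0,0],[0,0,-1],1]
  ]
}}

```text
time: 7.05
tool_pos: [0.625, -0.1168, 0.161]
tcp_rot: [-2.02, -2.403, 0.002]
wrist_force: [-0.5, -0.7, 0.0]
width: 0.262
```

Call:
{"op": "move_arm", "data": {
  "deltas": [
    [[0,0,0],[0,0,-0.04],1],
    [[0,0,0],[0,0,-0.08],1],
    [[0,0,0],[0,0,-0.1],1],
    [[0,0,0],[0,0,-0.1],1]
  ]
}}

```text
time: 7.55
tool_pos: [0.6259, -0.1178, 0.1523]
tcp_rot: [2.022, 2.404, 0.0]
wrist_force: [-0.0, 0.5, -0.4]
width: 0.26
```

Call:
{"op": "move_arm", "data": {
  "deltas": [
    [[0,0,0],[0,0,-0.01],1],
    [[0,0,0],[0,0,-0.02],1],
    [[0,0,0],[0,0,-0.02],1]
  ]
}}

```text
time: 7.92
tool_pos: [0.6258, -0.1177, 0.1502]
tcp_rot: [-2.022, -2.404, 0.0]
wrist_force: [-0.7, 0.1, -0.7]
width: 0.26
```

Call:
{"op": "move_arm", "data": {
  "deltas": [
    [[0,0,0],[0,0,-0.01],1],
    [[0,0,0],[0,0,-0.01],1],
    [[0,0,0],[0,0,-0.01],1]
  ]
}}

```text
time: 8.3
tool_pos: [0.6261, -0.1177, 0.1495]
tcp_rot: [2.022, 2.404, 0.0]
wrist_force: [-0.3, 0.2, 1.9]
width: 0.26
```

```bash
python3 - <<'E'
from h import *
im2,d=grab('side','side3'); P=pts('side',d); hs=cv2.cvtColor(im2,cv2.COLOR_RGB2HSV)
cv2.imwrite('pics/g3.png',cv2.resize(im2[190:250,240:320],(800,600),interpolation=cv2.INTER_CUBIC)[:,:,::-1])
print(status.read_state()['tool_pos'])
E
```

```text
[ 0.62608765 -0.1177446   0.14955385]
```

View pics/g3.png

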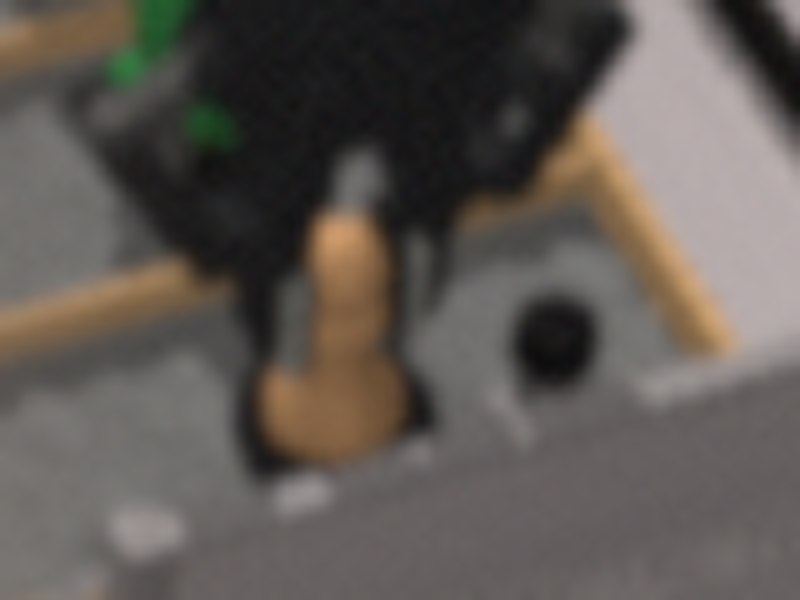

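The pawn's foot (~(335,400)) sits centred on the black base (spanning ~238–435), with light contact at about 2 N. Releasing.

Call:
{"op": "move_arm", "data": {
  "deltas": [
    [[0,0,0],[0,0,0],0.4],
    [[0,0,0],[0,0,0],0.3],
    [[0,0,0],[0,0,0],0.2],
    [[0,0,0],[0,0,0],0.1],
    [[0,0,0],[0,0,0],0],
    [[0,0,0],[0,0,0],-0.1],
    [[0,0,0],[0,0,0],-0.2],
    [[0,0,0],[0,0,0],-0.2],
    [[0,0,0],[0,0,0],-0.2]
  ]
}}

```text
time: 9.48
tool_pos: [0.6259, -0.1177, 0.1493]
tcp_rot: [2.022, 2.404, -0.0]
wrist_force: [1.0, -1.2, -0.2]
width: 0.6
```

Call:
{"op": "move_arm", "data": {
  "deltas": [
    [[0,0,0],[0,0,0.1],-0.2],
    [[0,0,0],[0,0,0.25],-0.2],
    [[0,0,0],[0,0,0.4],-0.2],
    [[0,0,0],[0,0,0.6],-0.2],
    [[0,0,0],[0,0,0.8],-0.2],
    [[0,0,0],[0,0,1],-0.2],
    [[0,0,0],[0,0,1],-0.2]
  ]
}}

```text
time: 10.35
tool_pos: [0.6275, -0.1181, 0.2525]
tcp_rot: [2.019, 2.401, 0.004]
wrist_force: [0.3, 0.2, 0.0]
width: 0.596
```

```bash
python3 - <<'E'
from h import *
im2,d=grab('side','side4'); P=pts('side',d)
cv2.imwrite('pics/g4.png',cv2.resize(im2[170:260,220:340],(800,600),interpolation=cv2.INTER_CUBIC)[:,:,::-1])
E
```

```text
(no output)
```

View pics/g4.png

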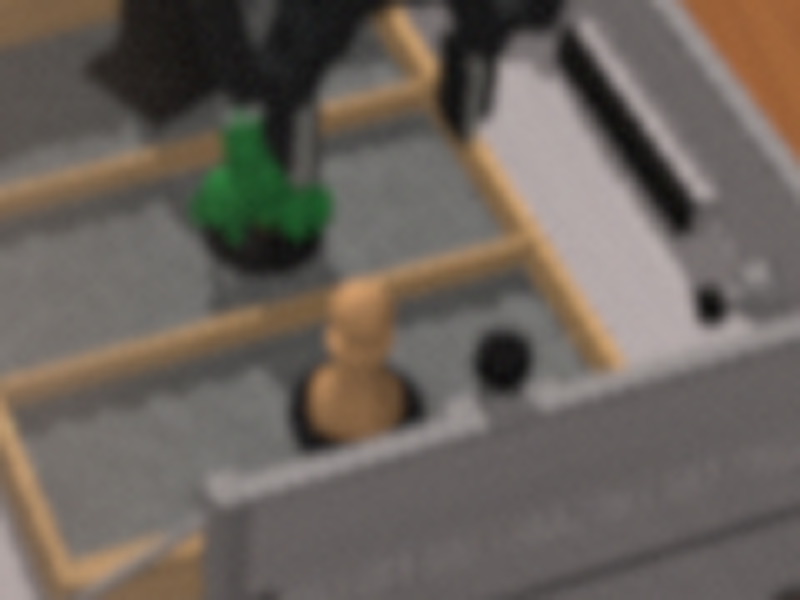

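Pawn released, standing upright on the base (~(355,400)); the shrub is standing. Now move to the front of the tray, turning the jaws across the push direction and shutting them.

Call:
{"op": "move_arm", "data": {
  "deltas": [
    [[0,0,0],[-0.3,0.1,0],-0.2],
    [[0,0,-0.1],[-0.6,0.2,0],0.2],
    [[0,0,-0.2],[-0.9,0.3,0],0.6],
    [[0,0,-0.3],[-1,0.32,0],1],
    [[0,0,-0.4],[-1,0.32,0],1],
    [[0,0,-0.5],[-1,0.32,0],1]
  ]
}}

```text
time: 11.15
tool_pos: [0.5249, -0.0855, 0.248]
tcp_rot: [-2.791, -1.44, 0.003]
wrist_force: [0.2, 0.1, 0.3]
width: 0.001
```

Call:
{"op": "move_arm", "data": {
  "deltas": [
    [[0,0,-0.1],[-0.3,0.1,0],1],
    [[0,0,-0.2],[-0.6,0.2,0],1],
    [[0,0,-0.3],[-0.9,0.3,0],1],
    [[0,0,-0.4],[-1,0.32,0],1],
    [[0,0,-0.5],[-1,0.32,0],1],
    [[0,0,-0.5],[-1,0.32,0],1],
    [[0,0,-0.5],[-1,0.32,0],1]
  ]
}}

```text
time: 12.02
tool_pos: [0.4257, -0.0537, 0.2487]
tcp_rot: [-3.129, -0.274, 0.002]
wrist_force: [0.5, -0.2, 0.6]
width: -0.001
```

Call:
{"op": "move_arm", "data": {
  "deltas": [
    [[0,0,0],[0,0,-0.4],1],
    [[0,0,0],[0,0,-0.8],1],
    [[0,0,0],[0,0,-1],1],
    [[0,0,0],[0,0,-1],1]
  ]
}}

```text
time: 12.52
tool_pos: [0.4242, -0.0534, 0.1472]
tcp_rot: [-3.128, -0.272, 0.008]
wrist_force: [0.2, 0.9, -0.2]
width: -0.003
```

Call:
{"op": "move_arm", "data": {
  "deltas": [
    [[0,0,0],[0,0,-0.2],1],
    [[0,0,0],[0,0,-0.34],1],
    [[0,0,0],[0,0,-0.34],1],
    [[0,0,0],[0,0,-0.34],1]
  ]
}}

```text
time: 13.02
tool_pos: [0.4265, -0.0538, 0.116]
tcp_rot: [3.13, 0.271, 0.002]
wrist_force: [1.0, 0.1, 0.1]
width: 0.003
```

```bash
python3 - <<'E'
from h import *
im,d=grab('top','top5'); im2,d=grab('side','side5')
print(status.read_state()['tool_pos'],status.read_state()['tcp_rot'])
o=np.hstack([cv2.resize(im[100:260,190:350],(400,400)),cv2.resize(im2[130:290,160:320],(400,400))]);cv2.imwrite('pics/g5.png',o[:,:,::-1])
E
```

```text
[ 0.4266661  -0.05384084  0.11618134] [3.12949637e+00 2.70506756e-01 2.40258741e-03]
```

View pics/g5.png

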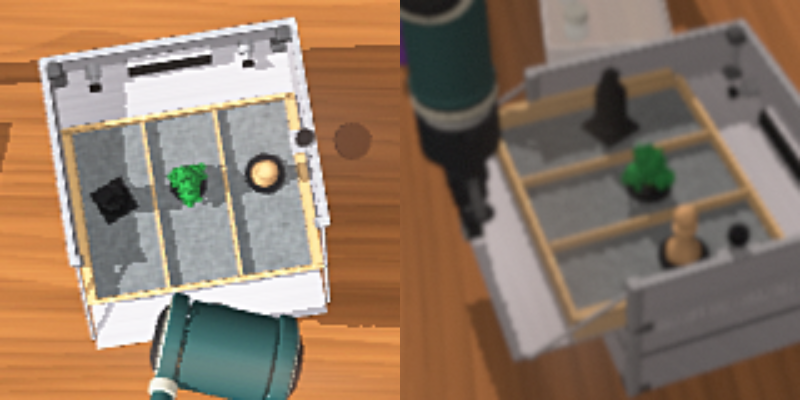

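Call:
{"op": "move_arm", "data": {
  "deltas": [
    [[0,0,0],[0.12,0.022,0],1],
    [[0,0,0],[0.24,0.043,0],1],
    [[0,0,0],[0.3,0.054,0],1],
    [[0,0,0],[0.32,0.058,0],1],
    [[0,0,0],[0.34,0.061,0],1],
    [[0,0,0],[0.36,0.065,0],1],
    [[0,0,0],[0.38,0.068,0],1],
    [[0,0,0],[0.4,0.072,0],1],
    [[0,0,0],[0.42,0.076,0],1],
    [[0,0,0],[0.44,0.079,0],1],
    [[0,0,0],[0.46,0.083,0],1],
    [[0,0,0],[0.48,0.086,0],1],
    [[0,0,0],[0.5,0.09,0],1]
  ]
}}

```text
time: 14.75
tool_pos: [0.4745, -0.0446, 0.1151]
tcp_rot: [-3.129, -0.27, 0.005]
wrist_force: [-5.8, -0.7, 4.3]
width: 0.001
```

```bash
cat > t.py <<'E'
from h import *
import sys
def meas(tag):
    im,d=grab('side',tag); P=pts('side',d); hs=cv2.cvtColor(im,cv2.COLOR_RGB2HSV)
    yaw=np.radians(10.2); ex=np.array([np.cos(yaw),np.sin(yaw)]); ey=np.array([-ex[1],ex[0]]); C=np.array([.6611,-.0127])
    def case(p): p=p[...,:2]-C; return np.stack([p@ex,p@ey],-1)*1000
    wood=(hs[...,1]>70)&(hs[...,0]>8)&(hs[...,0]<28)
    q=P[wood&(P[...,2]>.128)&(P[...,2]<.15)]; c=case(q)
    for lo,hi in((-120,-60),(-60,0),(60,130)):
        x=c[(c[:,0]<-100)&(c[:,1]>lo)&(c[:,1]<hi),0]
        if len(x): print('front',lo,len(x),np.percentile(x,[10,50]).round(1))
    s=status.read_state(); print('tcp case',case(s['tool_pos']),s['tool_pos'][2],'F',s['wrist_force'],s['time'])
meas(sys.argv[1])
E
python3 t.py s6
```

```text
front -120 69 [-179.6 -178. ]
front -60 54 [-179.4 -177.6]
front 60 4 [-583.  -582.7]
tcp case [-188.82785649    1.5519597 ] 0.11511785026614343 F [-3.51270335 -0.19597118  2.68055698] 14.8
```

Call:
{"op": "move_arm", "data": {
  "deltas": [
    [[0,0,0],[0.02,0.004,0],1],
    [[0,0,0],[0.04,0.007,0],1],
    [[0,0,0],[0.06,0.011,0],1],
    [[0,0,0],[0.08,0.014,0],1],
    [[0,0,0],[0.1,0.018,0],1],
    [[0,0,0],[0.12,0.022,0],1],
    [[0,0,0],[0.14,0.025,0],1],
    [[0,0,0],[0.16,0.029,0],1],
    [[0,0,0],[0.18,0.032,0],1],
    [[0,0,0],[0.2,0.036,0],1],
    [[0,0,0],[0.22,0.04,0],1],
    [[0,0,0],[0.24,0.043,0],1],
    [[0,0,0],[0.26,0.047,0],1],
    [[0,0,0],[0.28,0.05,0],1],
    [[0,0,0],[0.3,0.054,0],1],
    [[0,0,0],[0.32,0.058,0],1],
    [[0,0,0],[0.34,0.061,0],1],
    [[0,0,0],[0.36,0.065,0],1]
  ]
}}

```text
time: 17.05
tool_pos: [0.5102, -0.0382, 0.1151]
tcp_rot: [-3.13, -0.271, 0.006]
wrist_force: [-9.2, -1.5, 7.1]
width: 0.001
```

```bash
python3 t.py s7
```

```text
front -120 70 [-143.4 -141.9]
front -60 58 [-143.1 -141.3]
front 60 5 [-583.4 -582.6]
tcp case [-152.84160062    1.57033187] 0.11507513233926124 F [-5.95279724 -1.13571947  3.9478767 ] 17.1
```

Call:
{"op": "move_arm", "data": {
  "deltas": [
    [[0,0,0],[0.01,0.002,0.005],1],
    [[0,0,0],[0.02,0.004,0.01],1],
    [[0,0,0],[0.03,0.005,0.01],1],
    [[0,0,0],[0.04,0.007,0.01],1],
    [[0,0,0],[0.05,0.009,0.01],1],
    [[0,0,0],[0.06,0.011,0.01],1],
    [[0,0,0],[0.07,0.013,0.01],1],
    [[0,0,0],[0.08,0.014,0.01],1],
    [[0,0,0],[0.09,0.016,0.01],1],
    [[0,0,0],[0.1,0.018,0.01],1],
    [[0,0,0],[0.11,0.02,0.01],1],
    [[0,0,0],[0.12,0.022,0.01],1]
  ]
}}

```text
time: 18.6
tool_pos: [0.5201, -0.0363, 0.1151]
tcp_rot: [-3.13, -0.271, 0.013]
wrist_force: [-11.3, -1.5, 5.5]
width: 0.002
```

```bash
python3 t.py s8
```

```text
front -120 70 [-133.3 -132.1]
front -60 60 [-133.1 -131.7]
front 60 3 [-583.1 -582.9]
tcp case [-142.77536602    1.75458571] 0.11510989038367306 F [-10.65500094  -1.70376356   5.07032201] 18.65
```

Call:
{"op": "move_arm", "data": {
  "deltas": [
    [[0,0,0],[0.01,0.002,0],1],
    [[0,0,0],[0.02,0.004,0],1],
    [[0,0,0],[0.03,0.005,0],1],
    [[0,0,0],[0.04,0.007,0],1],
    [[0,0,0],[0.04,0.007,0],1]
  ]
}}

```text
time: 19.27
tool_pos: [0.5239, -0.0356, 0.1151]
tcp_rot: [-3.13, -0.271, 0.014]
wrist_force: [-11.3, -1.0, 5.4]
width: 0.006
```

Call:
{"op": "move_arm", "data": {
  "deltas": [
    [[0,0,0],[0.005,0.001,0],1],
    [[0,0,0],[0.01,0.002,0],1],
    [[0,0,0],[0.015,0.003,0],1],
    [[0,0,0],[0.02,0.004,0],1],
    [[0,0,0],[0.02,0.004,0],1]
  ]
}}

```text
time: 19.9
tool_pos: [0.524, -0.0356, 0.1151]
tcp_rot: [-3.13, -0.271, 0.021]
wrist_force: [-17.4, -3.1, 10.7]
width: 0.001
```

```bash
python3 t.py s9
```

```text
front -120 71 [-129.4 -127.6]
front -60 53 [-129.  -127.6]
front 60 5 [-583.  -582.3]
tcp case [-138.98712488    1.7352132 ] 0.11513810266900276 F [-17.78803124  -3.01957197  11.32423609] 19.95
```

The tray has stopped at home with about 18 N of push. Holding for 3.5 s.

Call:
{"op": "move_arm", "data": {
  "deltas": [
    [[0,0,0],[0,0,0],1],
    [[0,0,0],[0,0,0],1],
    [[0,0,0],[0,0,0],1],
    [[0,0,0],[0,0,0],1],
    [[0,0,0],[0,0,0],1],
    [[0,0,0],[0,0,0],1],
    [[0,0,0],[0,0,0],1],
    [[0,0,0],[0,0,0],1],
    [[0,0,0],[0,0,0],1],
    [[0,0,0],[0,0,0],1],
    [[0,0,0],[0,0,0],1],
    [[0,0,0],[0,0,0],1],
    [[0,0,0],[0,0,0],1],
    [[0,0,0],[0,0,0],1],
    [[0,0,0],[0,0,0],1],
    [[0,0,0],[0,0,0],1],
    [[0,0,0],[0,0,0],1],
    [[0,0,0],[0,0,0],1],
    [[0,0,0],[0,0,0],1],
    [[0,0,0],[0,0,0],1]
  ]
}}

```text
time: 22.45
tool_pos: [0.524, -0.0356, 0.1151]
tcp_rot: [-3.13, -0.271, 0.02]
wrist_force: [-17.7, -2.4, 11.4]
width: 0.001
```

```bash
cat > k.py <<'E'
from h import *
import sys
def knob(im,d,n):
    P=pts(n,d); hs=cv2.cvtColor(im,cv2.COLOR_RGB2HSV)
    m=(np.hypot(P[...,0]-.667,P[...,1]+.158)<.022)&(hs[...,2]<75)&(P[...,2]>.176)
    z=P[...,2][m]; print(n,'knob px',m.sum(),'z pct',np.percentile(z,[50,75,90]).round(4) if len(z) else None)
for n in('top','side'):
    a=np.load(f'pics/{n}0.npz'); knob(a['im'],a['d'],n)
    im,d=grab(n,n+sys.argv[1]); knob(im,d,n)
E
python3 k.py _h; python3 t.py s10
```

```text
top knob px 32 z pct [0.1929 0.1947 0.196 ]
top knob px 33 z pct [0.1837 0.1851 0.1862]
side knob px 69 z pct [0.1906 0.1917 0.1934]
side knob px 60 z pct [0.1826 0.1837 0.1846]
front -120 71 [-129.4 -127.8]
front -60 56 [-129.1 -127.4]
front 60 3 [-583.3 -583. ]
tcp case [-139.02627921    1.73680685] 0.11510320041630738 F [-16.90498282  -3.23445812  11.07692076] 22.6
```

The knob top went from 0.195 to 0.185, so the plunger is down. One more second of hold, then I back off gently along the push axis.

Call:
{"op": "move_arm", "data": {
  "deltas": [
    [[0,0,0],[0,0,0],1],
    [[0,0,0],[0,0,0],1],
    [[0,0,0],[0,0,0],1],
    [[0,0,0],[0,0,0],1],
    [[0,0,0],[0,0,0],1],
    [[0,0,0],[0,0,0],1],
    [[0,0,0],[-0.01,-0.002,0],1],
    [[0,0,0],[-0.02,-0.004,0],1],
    [[0,0,0],[-0.03,-0.005,0],1],
    [[0,0,0],[-0.04,-0.007,0],1],
    [[0,0,0],[-0.05,-0.009,0],1],
    [[0,0,0],[-0.06,-0.011,0],1],
    [[0,0,0],[-0.08,-0.014,0],1],
    [[0,0,0],[-0.1,-0.018,0],1],
    [[0,0,0],[-0.2,-0.036,0],1],
    [[0,0,0],[-0.4,-0.07,0],1],
    [[0,0,0],[-0.7,-0.12,0],1],
    [[0,0,0],[-0.8,-0.14,0.3],1],
    [[0,0,0],[-0.8,-0.14,0.8],1],
    [[0,0,0],[-0.8,-0.14,0.8],1]
  ]
}}

```text
time: 25.1
tool_pos: [0.4533, -0.0494, 0.2016]
tcp_rot: [3.128, 0.27, 0.017]
wrist_force: [-0.3, 0.4, -0.1]
width: -0.002
```

```bash
python3 k.py _f; python3 t.py s11; python3 - <<'E'
from h import *
a=np.load('pics/top_f.npz')['im'];b=np.load('pics/side_f.npz')['im']
o=np.hstack([cv2.resize(a[100:250,190:340],(400,400)),cv2.resize(b[120:280,170:330],(400,400))]);cv2.imwrite('pics/f.png',o[:,:,::-1])
E
```

```text
top knob px 32 z pct [0.1929 0.1947 0.196 ]
top knob px 34 z pct [0.1837 0.185  0.1862]
side knob px 69 z pct [0.1906 0.1917 0.1934]
side knob px 61 z pct [0.1829 0.1836 0.1847]
front -120 70 [-132.1 -130.4]
front -60 67 [-132.5 -130.7]
front 60 65 [-133.  -131.2]
tcp case [-214.57397832    1.91697928] 0.1960401975746243 F [-0.13320507  0.5246197  -0.0889066 ] 25.25
```

View pics/f.png

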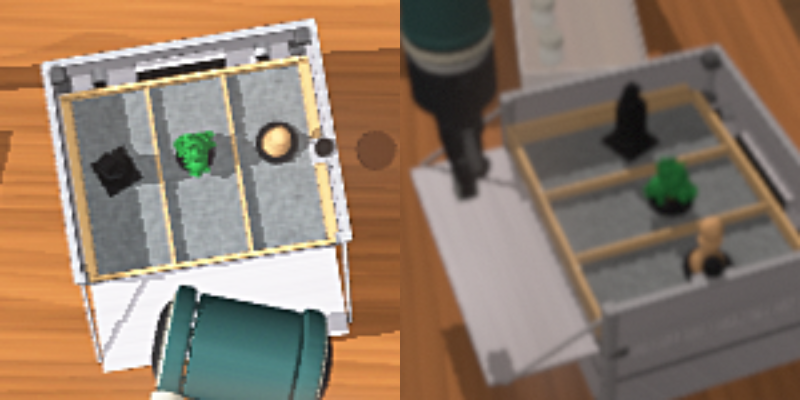

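The tray settled back about 3 mm as expected and the knob is still down. Pawn (275,140), shrub and column are all standing, and the arm is clear. Handing in.

```bash
python3 -c "
from workcell import order; print(order.finish_job())"
```

```text
the job is handed in; nothing more can be done
None
```

The job is done and handed in at about 25 s of the 64 s allowed. I stood the maple pawn on the black base in the right bay and let go. I then pushed the tray to the back stop, held it there for over 3 s with about 18 N, and backed the arm off clear.

What the last checks showed:
- **Plunger:** the knob top dropped from 0.195 to 0.185 m in the top view and stayed down after I let go. The side view gave a smaller drop, about 8 to 9 mm.
- **Tray:** it came back about 3 mm on release, against the 3.5 mm expected, and stayed latched.
- **Pieces:** by eye in the last pictures, the pawn was upright and centred on its base, and the column and shrub were standing.
- **Contact:** the wrist force was near zero with the arm clear.
- **Bystanders:** the arm never came close to them. I did not measure their final positions.

Two things did not quite agree. The two cameras differed by about 3 mm in x, which I allowed for. During the push there was also an unexplained upward force on the tool of up to 11 N, probably friction at the front plate.

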